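Open the blue supply cupboard past its safety catch

TASK

Two small cupboards on the table stand ajar, each held by a yellow safety catch hidden behind the top of its door. Reach down through the gap of the cupboard with the blue door, press its catch down, and pull the door past the catch while it is pressed; then swing the blue door wide open, at least 65 degrees, and let go. Leave the grey door of the other cupboard as it is.

Things in the scene. Friction and masses are not known exactly. Their poses are not given: they have to be found in the camera images.
- blue_pad (a point): Top centre of the blue door's yellow catch tongue (30 mm wide), seen from above in the gap: 25 mm behind the door's inner face, 150 mm from the hinge line, 25 mm below the door's top edge. The tongue rides on the door; it runs 78 mm back and hooks behind a rail, 12 mm thick, at the cupboard's front. Axes turn with the door: x from the door into the cupboard, y along the door to the hinge, z up.
- blue_catch (a joint): How far the yellow tongue of the blue door is pressed straight down, m: 0 free, 0.018 at the bottom. It is sprung (about 1.5 N at first, 6 N at the bottom). From 0.011 the hook is free of the rail; it must be held so until the door is open to 0.55 rad.
- blue_hinge (a point): Point on the blue door's vertical hinge line, in the plane of its inner face, level with its top edge, 0.20 m above the table. The leaf is 200 mm wide (to this point's -y), 180 mm high, 15 mm thick (to -x), with a knob on its outer face 105 mm below the top. Axes as blue_pad. The white cupboard is fixed, 210 mm wide, 190 deep, 200 high, its top flat and clear.
- blue_door (a joint): Opening angle of the blue door, rad: 0 shut, 0.30 to 0.33 at the start (gap at the catch 45 to 50 mm, door's inner face to cupboard front), stopped by the catch at about 0.34, at most 1.8. It is hinged at its left seen from the robot; the free edge swings towards the robot (clockwise from above). The hinge is a little stiff: the door stays where it is left.
- grey_door (a joint): Opening angle, rad, of the grey door of the other cupboard, of the same make and size; 0.30 to 0.33 at the start. It is to stay as it is.

How it is judged:
By the outcome, as a careful person would: the job done as asked, in the order asked, and still so for the second after the job is handed in, with the robot touching nothing.
It also fails if it takes over 38 s, if anything falls off the work surface, if the arm or the gripper's body presses on something with over 40 N, if the wrist force passes 120 N, or if a joint passes its speed limit or range.

ROBOT

A 6-joint arm with a two-finger parallel gripper is mounted at the origin on a cart in front of the work surface, level with it; the furniture and walls round the work are solid. World frame = base frame: x ahead of the robot, y to its left, z up, the work surface at z = 0. Lengths are in m, angles in rad, forces in N, time in s.
With the tool pointing down it reaches from about 0.25 to 0.725 m from the base axis. Payload 4 kg.
Tool frame: the origin (TCP) lies midway between the tips of the shut fingers; the grasp point (between the pads) lies 19 mm behind it (bot.grip_point_offset is the distance from the TCP to the grasp point, in m); z points along the fingers, y is the line along which they close (so a half turn about z gives the same grasp; the last joint's range is limited). The gripper opens to 85 mm and grips with 20 to 120 N. Pads are 22 mm wide; open, the fingers measure 114 mm over their backs; the gripper's body (76 mm by 85 mm) begins 54 mm behind the grasp point. The pads swing forward as they close: fully open they stand 13 mm farther back than shut.
Start: joints at [-1.114, 0.241, 0.005, 1.335, 0, 1.571], TCP at [0.221, -0.449, 0.231] pointing down, gripper open.
Joint ranges: [-2.72, 2.72], [-1.05, 1.87], [-1.09, 1.28], [-1.99, 2.15], [-1.42, 1.44], [-3.14, 3.14]. Speed limits (rad/s): [2.79, 2.79, 3.14, 3.14, 3.14, 3.14].

INTERFACE

Orientations are given as a unit quaternion [x, y, z, w].
In Python, from workcell import bot gives the robot as it stands.
- The arm moves only by the tool step_arm, never from a script. Its argument "targets" is text: rows parted by semicolons, each of 7 numbers parted by spaces: the opening, from -1 (shut) to 1 (fully open), so that 0 is half open, then the shift along the world's x, y, z normalised to -1 to 1, where 1 is 0.5 m, then the turn, a rotation vector about the world's x, y, z normalised to -1 to 1, where 1 is pi/4 rad. In form: gripper x y z wx wy wz; .... A call has 1 to 10 rows; each row is the pose to reach, as a shift and turn from the pose commanded when the call began; what a row does not reach only later rows make up. A row lasts 1/12 s, in which the tool goes at most 41.7 mm and 7.16 degrees, less where a joint would pass 70% of its speed; a pose out of reach is approached as far as the arm can. A call with a number of a shift or a turn outside -1 to 1 is refused whole. A call with a gripper value outside its range is refused whole. The fingers move at their own pace and stop on an object; the grip force is fixed at half the most. Time passes only in rows, so rows that repeat a pose let the fingers close. It gives the time, the measured TCP pose, the force, the opening and the grip force at its end, in the units of the state.
- bot.get_obs(): the state, without advancing time (a new reading comes with each control period).
- bot.camera(name): name is "side" or "top"; returns the picture (420x560x3 uint8, red, green, blue); there is no depth.
- bot.camera_info(name): a dict with "vertical_fov" (degrees; the focal length in pixels is half the picture's height over the tangent of half this angle, whatever the lens; pixels are square), "cx", "cy" (the principal point, pixels), "pose" (4x4, takes a point from camera to world coordinates). Camera axes: x right, y up, looking along -z (the intrinsics and any distortion apply to the point x, -y, -z); pixel columns grow to the right and rows downward; lengths in m; the calibration is good to about 2 mm. A picture is of the moment at which its call begins. camera_info takes no time and is no camera call.
- bot.job_done(): hands the job in; it is judged then, once.
The state is a dict: "clock": time; "joint_pos": joint angles; "joint_vel": joint speeds; "tau": joint torques, N m; "eef_pos": TCP position; "tool_rot": TCP orientation; "ft_force": force on the tool from outside, world axes, zero at the start; "ft_torque": the same for the moment, N m; "grip_width": finger opening in m; "grasp_force": force on a finger pad.
Only numpy, scipy, OpenCV 4.12 (cv2) and the standard library are available. Lean on these libraries where they do the work, as an engineer would, in place of code of your own. Each camera call takes 0.05 s, during which the arm holds its last target. There are 200 camera calls.

## Working session

There is one attempt and no reset: what is moved stays moved. The work goes in short steps, Python scripts to look and compute and a tool call to move; the robot and the scene stay as the last step left them, time stands still between calls to the robot, and variables do not carry over. Pictures are saved under pics/ and viewed, at most 10 in all, crops included, and the job is handed in when it is done.

Besides the shell and the picture viewer there is one more tool, called after "Emit:" by a JSON object that holds its "api" and its "payload". step_arm: Moves the arm, as the interface text tells. Scaled input: -1 to 1 covers 0.5 m each way for a shift and pi/4 rad each way for a turn. Its arguments: {"type":"object","properties":{"targets":{"type":"string"}},"required":["targets"]}

```bash
mkdir -p pics; ls; python3 - <<'E'
from workcell import bot
import cv2,numpy as np
for n in("top","side"):
    im=bot.camera(n); cv2.imwrite(f"pics/{n}0.png",im[:,:,::-1]); 
    i=bot.camera_info(n); print(n,i)
print(bot.get_obs())
E
```

```text
pics
top {'vertical_fov': 56.87329680415086, 'cx': 283.96143994968776, 'cy': 205.68288796176495, 'pose': array([[-0.59047069,  0.77956368, -0.20886559,  0.41729202],
       [-0.80703205, -0.57245343,  0.14490115,  0.1248677 ],
       [-0.00660615,  0.25412111,  0.96714984,  0.98152683],
       [ 0.        ,  0.        ,  0.        ,  1.        ]])}
side {'vertical_fov': 45.43866328759929, 'cx': 277.7237925030874, 'cy': 210.27649881248954, 'pose': array([[-0.60916507, -0.41593198,  0.67521738,  1.42121775],
       [ 0.7928973 , -0.3357788 ,  0.50849431,  0.63553304],
       [ 0.01522464,  0.84513501,  0.53433606,  0.80880016],
       [ 0.        ,  0.        ,  0.        ,  1.        ]])}
{'clock': 0.1, 'joint_pos': array([-1.11399327e+00,  2.41343257e-01,  3.89211598e-03,  1.33518976e+00,
       -2.93471369e-05,  1.57083267e+00]), 'joint_vel': array([ 0.00011012, -0.00183517,  0.00278136,  0.00034653, -0.00072662,
        0.00125517]), 'tau': array([-5.90496074e-04, -3.73138118e+01,  2.53009772e+01,  1.08145463e-02,
       -4.33527339e-05,  4.52617826e-06]), 'eef_pos': array([ 0.22029204, -0.44824803,  0.23051182]), 'tool_rot': array([ 9.74033264e-01,  2.26403071e-01, -2.23133381e-04, -8.95006737e-04]), 'ft_force': array([-0.78135295, -0.39112   , -0.34184341]), 'ft_torque': array([-0.01691245,  0.00570662,  0.01079353]), 'grasp_force': 0.0, 'grip_width': 0.08554259172637058}
```

View pics/top0.png

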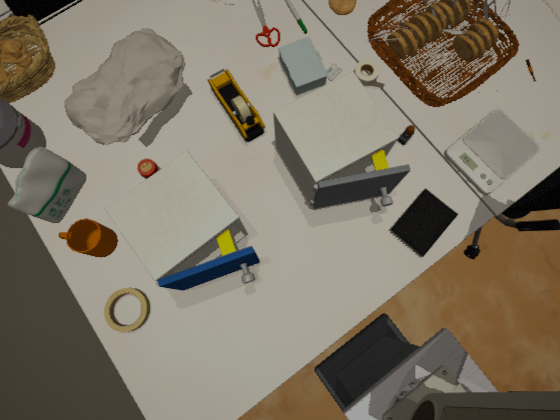

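View pics/side0.png

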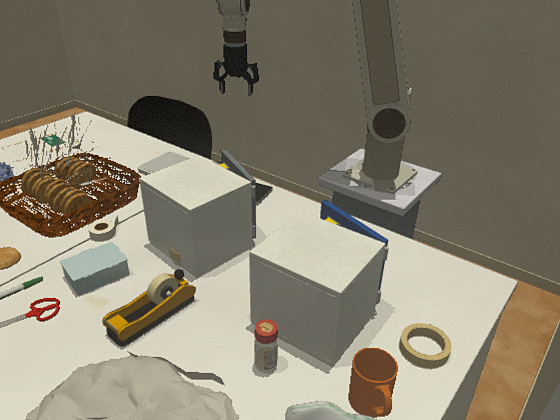

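The top view shows the blue door from its hinge near (160,285) to its free edge near (258,255). Its yellow tongue is near (227,243), and the blue cupboard's top has corners near (107,208), (188,153), (243,215) and (158,278). The side view shows the blue door behind that cupboard, near (355,222).

```bash
cat > h.py <<'E'
from workcell import bot
import cv2,numpy as np
def ray(n,u,v):
    i=bot.camera_info(n); f=210/np.tan(np.radians(i["vertical_fov"]/2))
    P=np.array(i["pose"]); d=P[:3,:3]@np.array([(u-i["cx"])/f,-(v-i["cy"])/f,-1]); return P[:3,3],d
def onz(n,u,v,z):
    o,d=ray(n,u,v); return o+d*(z-o[2])/d[2]
def proj(n,p):
    i=bot.camera_info(n); f=210/np.tan(np.radians(i["vertical_fov"]/2))
    P=np.array(i["pose"]); c=P[:3,:3].T@(np.array(p)-P[:3,3]); return np.array([i["cx"]+f*c[0]/-c[2],i["cy"]-f*c[1]/-c[2]])
E
python3 - <<'E'
from h import *
im=cv2.imread("pics/top0.png"); print({k for k in bot.camera_info("top")})
h=cv2.cvtColor(im,cv2.COLOR_BGR2HSV)
bl=cv2.inRange(h,(100,120,40),(125,255,255)); 
c=max(cv2.findContours(bl,0,2)[0],key=cv2.contourArea); a=cv2.approxPolyDP(c,2,True)[:,0]; print("blue",a.tolist())
ye=cv2.inRange(h,(24,150,120),(34,255,255)); 
for c in cv2.findContours(ye,0,2)[0]:
    if cv2.contourArea(c)>40: print("y",cv2.approxPolyDP(c,1.5,True)[:,0].tolist())
for p in [(107,208),(188,153),(244,215),(158,279)]: print(onz("top",*p,.2).round(4))
cv2.imwrite("pics/crop1.png",cv2.resize(im[140:300,95:275],None,fx=4,fy=3.75,interpolation=cv2.INTER_CUBIC)[:600,:720])
E
```

```text
{'vertical_fov', 'cx', 'cy', 'pose'}
blue [[258, 259], [249, 247], [158, 281], [160, 286], [184, 289], [238, 269], [242, 262], [249, 265]]
y [[228, 229], [216, 238], [222, 254], [235, 250]]
y [[383, 150], [372, 155], [375, 169], [388, 167]]
[0.8006 0.3084 0.2   ]
[0.8042 0.1056 0.2   ]
[0.619  0.0863 0.2   ]
[0.6127 0.2988 0.2   ]
```

View pics/crop1.png

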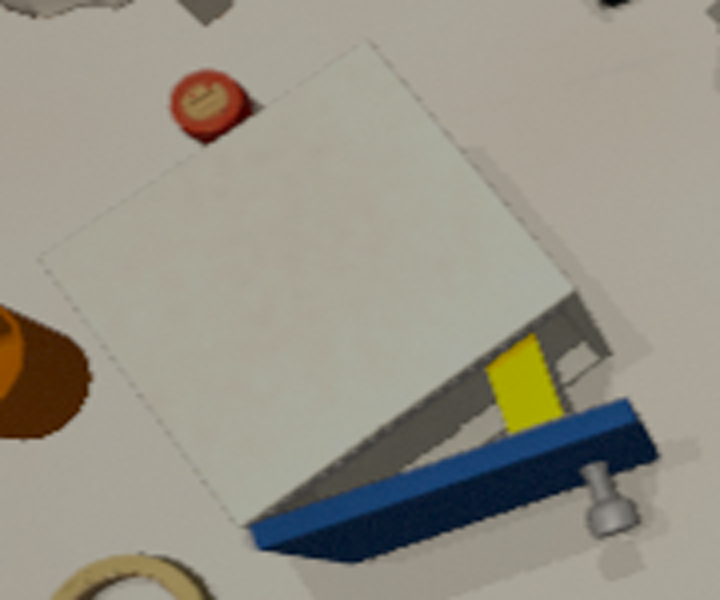

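The crop shows the cupboard's front corners at full-image (155.8,280) and (238.8,217.9), and its back corners at (105,209.3) and (187.5,151.2). The door's inner top edge runs from (157.5,279) to (252,246.7), and the tongue is at about (217–235, 229–254).

```bash
python3 - <<'E'
from h import *
FL,FR,BL,BR=[onz("top",*p,.2)[:2] for p in [(155.8,280),(238.8,217.9),(105,209.3),(187.5,151.2)]]
print(FL,FR,BL,BR); n=np.linalg.norm
print("w",n(FL-FR),n(BL-BR),"d",n(FL-BL),n(FR-BR))
H,F=[onz("top",*p,.2)[:2] for p in [(157.5,279),(252,246.7)]]
print("H",H,"F",F,n(H-F)); a=F-H
cf=FR-FL
ang=lambda v:np.arctan2(v[1],v[0])
print("closed dir",ang(cf),ang(BR-BL),ang(FL-BL),"door dir",ang(a),"open",ang(cf)-ang(a))
u=a/n(a); inn=np.array([-u[1],u[0]]); print("u",u,"inn",inn)
for L in(.2,):
  pad=H+u*.15+inn*.025; print("pad",pad, proj("top",[*pad,.175]))
  for s,t in((.135,0),(.165,0),(.135,.03),(.165,.03)): 
    q=H+u*s+inn*t; print(proj("top",[*q,.175]))
for p in [(216,238),(222,254),(235,250),(228,229)]: 
  q=onz("top",*p,.175)[:2]-H; print("tongue s,t",q@u,q@inn)
# grey
for p in [(312,206),(318,180),(410,166)]: print("grey",onz("top",*p,.2))
E
```

```text
[0.61359629 0.30336669] [0.62027268 0.09849427] [0.80065844 0.31317749] [0.80836149 0.10420482]
w 0.20498118263353546 0.20911458816404818 d 0.18731924323428958 0.1881754804785474
H [0.61327157 0.2996089 ] F [0.55501652 0.11083537] 0.19755783358033374
closed dir -1.5382198330121866 -1.5339514857456613 -3.0891939684220917 door dir -1.8701220092582005 open 0.3319021762460139
u [-0.29487594 -0.95553555] inn [ 0.95553555 -0.29487594]
pad [0.59292857 0.14890667] [227.79735203 244.68804117]
[224.397161   258.31564035]
[238.17172554 253.60128659]
[220.26279373 244.77504823]
[233.92627925 240.1409975 ]
tongue s,t 0.13062694584053816 0.04672952062200886
tongue s,t 0.1328714162733031 0.01023992249944584
tongue s,t 0.16097686194617508 0.009366751887806321
tongue s,t 0.16016544907900362 0.05691769300106027
grey [ 0.55096188 -0.03888008  0.2       ]
grey [ 0.5887909  -0.08360324  0.2       ]
grey [ 0.49743106 -0.26103309  0.2       ]
```

Emit:
{"api": "step_arm", "payload": {"targets": "-1 0 0 0.08 0 0 0.1; -1 0 0 0.16 0 0 0.25; -1 0.04 0.06 0.2 0 0 0.4; -1 0.08 0.14 0.2 0 0 0.55; -1 0.12 0.2 0.2 0 0 0.7; -1 0.16 0.26 0.2 0 0 0.85; -1 0.2 0.32 0.2 0 0 1; -1 0.24 0.38 0.2 0 0 1; -1 0.28 0.44 0.2 0 0 1; -1 0.32 0.5 0.2 0 0 1"}}

```text
clock: 0.93
eef_pos: [0.3809, -0.197, 0.3311]
tool_rot: [0.813, 0.582, -0.0, -0.0]
ft_force: [-0.6, -0.1, -0.0]
grip_width: -0.0
grasp_force: 0.0
```

Emit:
{"api": "step_arm", "payload": {"targets": "-1 0.04 0.06 0 0 0 0.12; -1 0.08 0.12 0 0 0 0.24; -1 0.12 0.18 0 0 0 0.36; -1 0.16 0.24 0 0 0 0.48; -1 0.2 0.32 0 0 0 0.6; -1 0.24 0.4 0 0 0 0.72; -1 0.28 0.48 0 0 0 0.84; -1 0.32 0.56 0 0 0 0.96; -1 0.36 0.64 0 0 0 1; -1 0.4 0.69 0 0 0 1"}}

```text
clock: 1.77
eef_pos: [0.5772, 0.1442, 0.3311]
tool_rot: [0.528, 0.849, -0.0, -0.0]
ft_force: [1.0, -0.3, 0.5]
grip_width: 0.0001
grasp_force: 0.0
```

Emit:
{"api": "step_arm", "payload": {"targets": "-1 0 0 0 0 0 0.14; -1 0 0 0 0 0 0.28; -1 0 0 0 0 0 0.42; -1 0 0 0 0 0 0.56; -1 0 0 0 0 0 0.7; -1 0 0 0 0 0 0.84; -1 0 0 0 0 0 1; -1 0 0 0 0 0 1; -1 0 0 0 0 0 1"}}

```text
clock: 2.52
eef_pos: [0.5773, 0.1418, 0.3307]
tool_rot: [0.165, 0.986, -0.0, -0.001]
ft_force: [0.3, -0.1, -0.1]
grip_width: 0.0002
grasp_force: 0.0
```

Emit:
{"api": "step_arm", "payload": {"targets": "-1 0.03 0.014 -0.04 0 0 0.04; -1 0.03 0.014 -0.1 0 0 0.04; -1 0.03 0.014 -0.16 0 0 0.04; -1 0.03 0.014 -0.22 0 0 0.04; -1 0.03 0.014 -0.23 0 0 0.04; -1 0.03 0.014 -0.23 0 0 0.04"}}

```text
clock: 3.02
eef_pos: [0.5907, 0.1484, 0.2137]
tool_rot: [0.149, 0.989, -0.001, -0.003]
ft_force: [0.6, 0.6, 1.3]
grip_width: -0.0002
grasp_force: 0.0
```

```bash
python3 - <<'E'
from h import *
a=bot.camera("top");b=bot.camera("side"); print(bot.get_obs()["eef_pos"],proj("top",bot.get_obs()["eef_pos"]),proj("side",bot.get_obs()["eef_pos"]))
A=cv2.resize(a[160:310,130:280],(600,600)); 
cv2.imwrite("pics/t1.png",A[:,:,::-1]); cv2.imwrite("pics/s1.png",cv2.resize(b[120:300,240:440],(667,600))[:,:,::-1])
E
```

```text
[0.59321965 0.14898875 0.21789524] [224.51991916 241.21472864] [326.71145977 206.53679686]
```

View pics/t1.png

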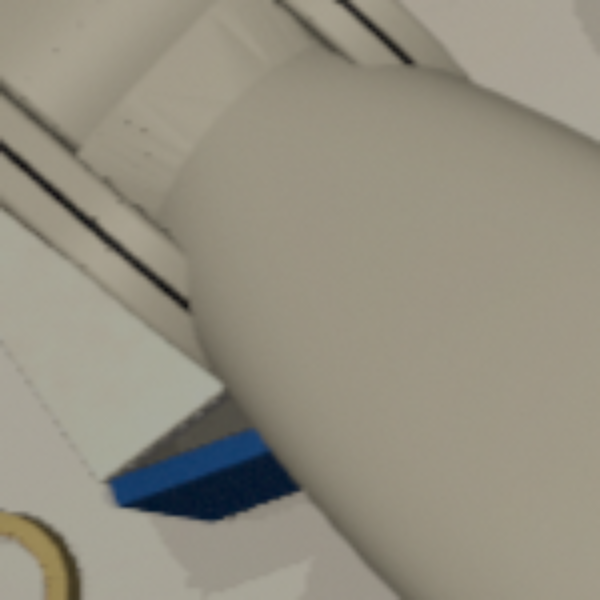

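View pics/s1.png

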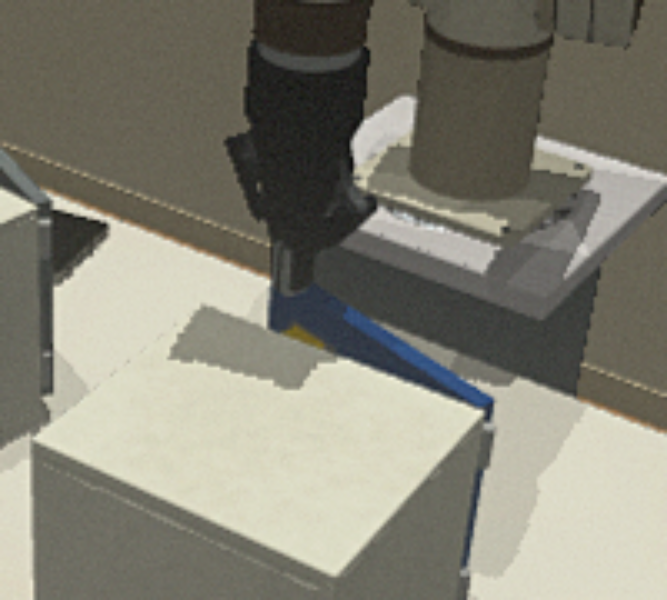

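The side crop shows the fingertips at crop (290,288), as projected. They are between the blue door and the cupboard, above the yellow tongue at (305,335). In the top crop the arm hides the gap.

Emit:
{"api": "step_arm", "payload": {"targets": "-1 0 0 -0.02 0 0 0; -1 0 0 -0.04 0 0 0; -1 0 0 -0.06 0 0 0; -1 0 0 -0.066 0 0 0; -1 0 0 -0.066 0 0 0; -1 0 0 -0.066 0 0 0"}}

```text
clock: 3.62
eef_pos: [0.5923, 0.1488, 0.183]
tool_rot: [0.148, 0.989, -0.0, -0.0]
ft_force: [-1.0, -0.6, -0.0]
grip_width: 0.0
grasp_force: 0.0
```

Emit:
{"api": "step_arm", "payload": {"targets": "-1 0 0 -0.01 0 0 0; -1 0 0 -0.02 0 0 0; -1 0 0 -0.03 0 0 0; -1 0 0 -0.03 0 0 0; -1 0 0 -0.03 0 0 0; -1 0 0 -0.03 0 0 0"}}

```text
clock: 4.12
eef_pos: [0.5925, 0.1491, 0.1688]
tool_rot: [0.148, 0.989, 0.0, 0.0]
ft_force: [0.6, 0.7, 3.6]
grip_width: -0.0001
grasp_force: 1.4
```

Emit:
{"api": "step_arm", "payload": {"targets": "-1 0 0 -0.01 0 0 0; -1 0 0 -0.018 0 0 0; -1 0 0 -0.018 0 0 0; -1 0 0 -0.018 0 0 0; -1 0 0 -0.018 0 0 0"}}

```text
clock: 4.53
eef_pos: [0.5926, 0.1491, 0.1597]
tool_rot: [0.148, 0.989, 0.0, 0.0]
ft_force: [-1.2, 0.4, 4.7]
grip_width: 0.0001
grasp_force: 2.5
```

```bash
python3 - <<'E'
from h import *
for _ in range(3): 
  bot.camera("side"); o=bot.get_obs(); print(o["eef_pos"],o["ft_force"])
H=np.array([.6133,.2996]); p0=o["eef_pos"][:2]; r=p0-H
print(np.linalg.norm(r))
for k in range(0,110,4):
  a=-k/100; c,s=np.cos(a),np.sin(a); q=np.array([[c,-s],[s,c]])@r+H-p0
  print(k/100,(q/.5).round(3),round(a/(np.pi/4),3))
E
```

```text
[0.59261156 0.14901505 0.15970171] [-0.89613751  0.31748123  4.65881261]
[0.59263906 0.1490477  0.15976971] [0.20662904 1.03190602 4.8187816 ]
[0.5926324  0.14904812 0.15976448] [-0.54735867  1.61478822  4.51899931]
0.15196386968144632
0.0 [0. 0.] 0.0
0.04 [-0.012  0.002] -0.051
0.08 [-0.024  0.004] -0.102
0.12 [-0.036  0.007] -0.153
0.16 [-0.047  0.01 ] -0.204
0.2 [-0.059  0.014] -0.255
0.24 [-0.07   0.018] -0.306
0.28 [-0.082  0.023] -0.357
0.32 [-0.093  0.028] -0.407
0.36 [-0.103  0.034] -0.458
0.4 [-0.114  0.04 ] -0.509
0.44 [-0.124  0.046] -0.56
0.48 [-0.134  0.053] -0.611
0.52 [-0.144  0.06 ] -0.662
0.56 [-0.154  0.068] -0.713
0.6 [-0.163  0.076] -0.764
0.64 [-0.172  0.084] -0.815
0.68 [-0.18   0.093] -0.866
0.72 [-0.188  0.102] -0.917
0.76 [-0.196  0.111] -0.968
0.8 [-0.203  0.121] -1.019
0.84 [-0.21   0.131] -1.07
0.88 [-0.217  0.141] -1.12
0.92 [-0.223  0.152] -1.171
0.96 [-0.229  0.162] -1.222
1.0 [-0.234  0.173] -1.273
1.04 [-0.239  0.184] -1.324
1.08 [-0.244  0.196] -1.375
```

Emit:
{"api": "step_arm", "payload": {"targets": "-1 -0.012 0.002 0 0 0 -0.051; -1 -0.024 0.004 0 0 0 -0.102; -1 -0.036 0.007 0 0 0 -0.153; -1 -0.047 0.01 0 0 0 -0.204; -1 -0.059 0.014 0 0 0 -0.255; -1 -0.059 0.014 0 0 0 -0.255"}}

```text
clock: 5.18
eef_pos: [0.5623, 0.1561, 0.1598]
tool_rot: [0.246, 0.969, 0.0, 0.0]
ft_force: [-0.9, -0.8, 5.4]
grip_width: -0.0
grasp_force: 2.5
```

```bash
python3 - <<'E'
from h import *
im=bot.camera("side")[:,:,::-1].copy(); o=bot.get_obs(); print(o["eef_pos"],o["ft_force"],o["tool_rot"])
cv2.imwrite("pics/s2.png",cv2.resize(im[120:300,240:440],(667,600)))
E
```

```text
[0.56266364 0.15601235 0.1597763 ] [-0.84747846  0.55140643  4.84541875] [2.45790722e-01 9.69322906e-01 1.14597192e-04 1.11454388e-04]
```

View pics/s2.png

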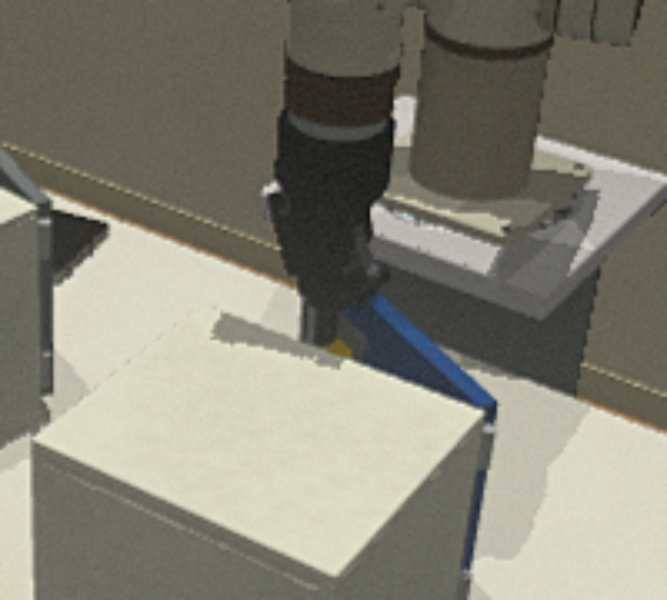

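The side crop shows the blue door swinging open, pushed by the finger, which still holds the yellow tongue down near (340,350).

Emit:
{"api": "step_arm", "payload": {"targets": "-1 -0.011 0.004 0 0 0 -0.051; -1 -0.023 0.009 0 0 0 -0.102; -1 -0.034 0.014 0 0 0 -0.152; -1 -0.044 0.02 0 0 0 -0.203; -1 -0.055 0.026 0 0 0 -0.254; -1 -0.065 0.032 0 0 0 -0.305; -1 -0.075 0.039 0 0 0 -0.356; -1 -0.085 0.046 0 0 0 -0.407; -1 -0.095 0.054 0 0 0 -0.458; -1 -0.104 0.062 0 0 0 -0.509"}}

```text
clock: 6.07
eef_pos: [0.5108, 0.1859, 0.1593]
tool_rot: [0.435, 0.901, -0.001, 0.0]
ft_force: [-0.4, -2.3, 4.7]
grip_width: 0.0003
grasp_force: 2.6
```

Emit:
{"api": "step_arm", "payload": {"targets": "-1 -0.009 0.008 0 0 0 -0.051; -1 -0.017 0.017 0 0 0 -0.102; -1 -0.025 0.026 0 0 0 -0.153; -1 -0.033 0.035 0 0 0 -0.204; -1 -0.04 0.045 0 0 0 -0.255; -1 -0.047 0.055 0 0 0 -0.306; -1 -0.054 0.065 0 0 0 -0.356; -1 -0.06 0.076 0 0 0 -0.407; -1 -0.066 0.086 0 0 0 -0.458; -1 -0.071 0.097 0 0 0 -0.509"}}

```text
clock: 6.9
eef_pos: [0.4743, 0.2341, 0.1588]
tool_rot: [0.605, 0.796, -0.002, -0.0]
ft_force: [-2.3, -1.9, 4.9]
grip_width: 0.0003
grasp_force: 2.6
```

```bash
python3 - <<'E'
from h import *
im=bot.camera("side")[:,:,::-1].copy(); o=bot.get_obs(); print(o["clock"],o["eef_pos"],o["ft_force"],o["tool_rot"])
cv2.imwrite("pics/s3.png",cv2.resize(im[100:300,240:460],(660,600)))
H=np.array([.6133,.2996]);d=o["eef_pos"][:2]-H; print("finger k angle",-1.535-np.arctan2(d[1],d[0]))
E
```

```text
6.95 [0.47388655 0.23530236 0.1588005 ] [-3.05442505 -0.41392269  6.07010606] [ 6.04910570e-01  7.96291548e-01 -1.54975513e-03 -7.56279934e-04]
finger k angle 1.1744629996012954
```

View pics/s3.png

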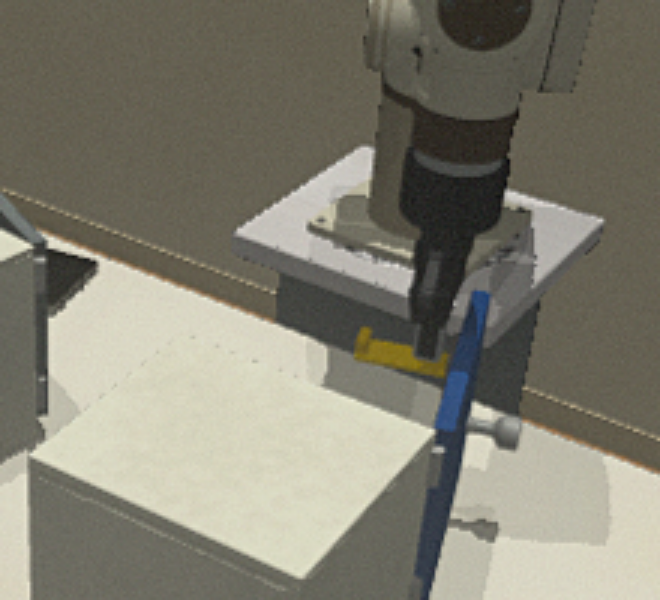

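The side crop shows the blue door wide open, the tongue clear of the cupboard, and the finger between tongue and door at (427,345). I'll push a little farther, back off the door, then lift away.

Emit:
{"api": "step_arm", "payload": {"targets": "-1 -0.005 0.011 0 0 0 -0.051; -1 -0.01 0.023 0 0 0 -0.102; -1 -0.01 0.023 0 0 0 -0.102; -1 -0.008 0.016 0 0 0 -0.102; -1 -0.006 0.008 0 0 0 -0.102; -1 -0.006 0.007 0.02 0 0 -0.102; -1 -0.006 0.007 0.06 0 0 -0.102; -1 -0.006 0.007 0.12 0 0 -0.102; -1 -0.006 0.007 0.2 0 0 -0.102; -1 -0.006 0.007 0.28 0 0 -0.102"}}

```text
clock: 7.78
eef_pos: [0.4713, 0.2379, 0.2996]
tool_rot: [0.635, 0.772, -0.002, -0.001]
ft_force: [1.2, -0.0, -0.1]
grip_width: -0.0004
grasp_force: 0.0
```

Emit:
{"api": "step_arm", "payload": {"targets": "-1 -0.06 -0.06 0.04 0 0 0; -1 -0.08 -0.12 0.06 0 0 0; -1 -0.08 -0.2 0.06 0 0 0; -1 -0.08 -0.28 0.06 0 0 0; -1 -0.08 -0.36 0.06 0 0 0; -1 -0.08 -0.44 0.06 0 0 0; -1 -0.08 -0.52 0.06 0 0 0; -1 -0.08 -0.6 0.06 0 0 0; -1 -0.08 -0.66 0.06 0 0 0; -1 -0.08 -0.66 0.06 0 0 0"}}

```text
clock: 8.62
eef_pos: [0.4316, -0.096, 0.3288]
tool_rot: [0.638, 0.77, -0.001, -0.0]
ft_force: [0.3, 0.4, -0.8]
grip_width: 0.0002
grasp_force: 0.0
```

```bash
python3 - <<'E'
from h import *
im=bot.camera("top")[:,:,::-1].copy(); o=bot.get_obs(); print(o["clock"],o["eef_pos"],o["ft_force"],o["joint_vel"].round(3))
cv2.imwrite("pics/t3.png",im)
h=cv2.cvtColor(im,cv2.COLOR_BGR2HSV); bl=cv2.inRange(h,(100,120,40),(125,255,255))
c=max(cv2.findContours(bl,0,2)[0],key=cv2.contourArea); print(cv2.approxPolyDP(c,2,True)[:,0].tolist())
E
```

```text
8.6667 [ 0.43171233 -0.09371915  0.32883748] [-0.58002253  0.88558801 -0.26578065] [ 0.065 -0.009 -0.008  0.003  0.022  0.02 ]
[[154, 284], [157, 290], [228, 349], [242, 338], [228, 326], [229, 331], [224, 335], [209, 323], [207, 319], [214, 315], [180, 286], [157, 281]]
```

View pics/t3.png

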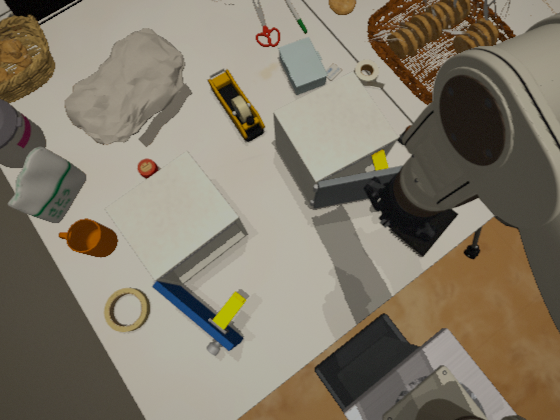

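```bash
python3 - <<'E'
from h import *
H=onz("top",157.5,280,.2);F=onz("top",242,337.5,.2);d=F-H
print(np.linalg.norm(d),np.degrees(-1.535-np.arctan2(d[1],d[0])))
print(bot.get_obs()["joint_vel"].round(3)); print(bot.job_done())
E
```

```text
0.20255853934426993 70.60479406479291
[ 0.065 -0.009 -0.008  0.003  0.022  0.02 ]
the job is handed in; nothing more can be done
None
```

The catch was pressed and the blue door swung open to about 71 degrees by the top camera; the arm backed off clear of both cupboards, the grey door was not touched, and the job was handed in at about 8.7 s.

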